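Zero the letter scale and weigh the parcel

ROBOT

A 6-joint arm with a two-finger parallel gripper is mounted at the origin on a cart in front of the work surface, level with it; the furniture and walls round the work are solid. World frame = base frame: x ahead of the robot, y to its left, z up, the work surface at z = 0. Lengths are in m, angles in rad, forces in N, time in s.
With the tool pointing down it reaches from about 0.25 to 0.725 m from the base axis. Payload 9.7 kg.
Tool frame: the origin (TCP) lies midway between the tips of the shut fingers; the grasp point (between the pads) lies 19 mm behind it (arm.grip_point_offset is the distance from the TCP to the grasp point, in m); z points along the fingers, y is the line along which they close (so a half turn about z gives the same grasp; the last joint's range is limited). The gripper opens to 85 mm and grips with 20 to 120 N. Pads are 22 mm wide; open, the fingers measure 114 mm over their backs; the gripper's body (76 mm by 85 mm) begins 54 mm behind the grasp point. The pads swing forward as they close: fully open they stand 13 mm farther back than shut.
Start: joints at [-1.279, 0.087, 0.176, 1.66, 0, 1.571], TCP at [0.158, -0.527, 0.231] pointing down, gripper open.
Joint ranges: [-3.13, 3.13], [-0.85, 1.81], [-1.15, 1.24], [-2.2, 2.28], [-1.44, 1.52], [-3.14, 3.14]. Speed limits (rad/s): [2.22, 2.22, 2.57, 3.14, 3.14, 3.14].

INTERFACE

Orientations are given as a unit quaternion [x, y, z, w].
In Python, from bench import monitor, optics, ticket, arm gives the robot as it stands. The module is installed in compiled form; this text tells all that it offers.
- The arm moves only by the tool servo_tool, never from a script. Its argument "motion" is a list that holds one entry, the list of rows, each a list of 7 numbers: the shift along the world's x, y, z in mm, then the turn, a rotation vector about the world's x, y, z in rad, then the opening, from 0 (shut) to 1 (fully open). In form: [[[x, y, z, wx, wy, wz, hand], ...]]. A call has 1 to 8 rows; each row shifts and turns the commanded pose from where the row before left it; what a row does not reach is not made up. A row lasts 1/12 s, in which the tool goes at most 41.7 mm and 7.16 degrees, less where a joint would pass 70% of its speed; a pose out of reach is approached as far as the arm can. A call is refused whole if a number of a shift passes 41.7 or a number of a turn 0.125, either way. A call with a gripper value outside its range is refused whole. The fingers move at their own pace and stop on an object; "grip_force" is the grip in N (left out, the last holds). Time passes only in rows, so rows that do not move let the fingers close. It gives the time, the measured TCP pose, the force, the opening and the grip force at its end, in the units of the state.
- monitor.state(): the state, without advancing time (a new reading comes with each control period).
- optics.read_camera(name): name is "side" or "top" or "wrist"; returns a dict with "color" (384x512x3 uint8, red, green, blue), "fx", "fy", "cx", "cy" (pixels), "k1" (the pictures are not rectified: a ray, as slopes to the right and down, at radius r is drawn at 1 + k1 r^2 times it, then the intrinsics apply), "rvec" (rotation vector, rad) and "tvec" (3), from world to camera coordinates, as OpenCV has them. Camera axes: x right, y down, z forward; pixel columns grow to the right and rows downward; lengths in m; the calibration is good to about 2 mm. A picture is of the moment at which its call begins. There is no depth.
- ticket.hand_in(): hands the job in; it is judged then, once.
The state is a dict: "time": time; "joint_pos": joint angles; "dq": joint speeds; "joint_torque": joint torques, N m; "ee_pos": TCP position; "tool_rot": TCP orientation; "force": force on the tool from outside, world axes, zero at the start; "moment": the same for the moment, N m; "opening": finger opening in m; "finger_force": force on a finger pad.
Only numpy, scipy, OpenCV 4.12 (cv2) and the standard library are available. Lean on these libraries where they do the work, as an engineer would, in place of code of your own. Each camera call takes 0.05 s, during which the arm holds its last target. There are 200 camera calls.

TASK

Someone left a roll of tape on the letter scale: lift it off and lay it flat in the wooden tray. With the scale empty, zero it by pressing the larger of its two buttons fully down and letting it come right back up, then set the small carton gently, with its taped side up, on the middle of the scale's platform to be weighed. Do not press the smaller button, do not drop either thing, and leave the other things on the desk where they are.

Things in the scene. Friction and masses are not known exactly. Their poses are not given: they have to be found in the camera images.
- scale: Letter scale, fixed to the desk: flat white housing 200 (x) x 180 (y) x 26 mm; origin at the centre of its underside. Its -x end, towards the robot, is a strip 60 mm wide with a dark display in the middle and a round button each side of it, at x -72 mm, y +58 and -58 mm; which button is on which side varies. Behind the strip lies a steel platform.
- platform (a point): Centre of the top face of the scale's steel platform, 36 mm above the desk; axes as the scale's. The platform is 132 (x) x 140 (y) mm and rigid.
- zero_button_top (a point): Centre of the top of the larger button (the zero button): black round cap 28 mm across on a grey round collar 44 mm across. The cap's top is 48 mm above the desk when up and 10 mm above its collar. It moves straight down.
- zero_button (a joint): Travel of the larger button: 0 up, 0.006 m fully down. Its spring takes about 1.5 N to start and 5 N to hold fully down, and pushes it back up when let go.
- unit_button_top (a point): Centre of the top of the smaller button, not to be pressed: black round cap 14 mm across on a grey round collar 30 mm across, top 48 mm above the desk.
- unit_button (a joint): Travel of the smaller button: 0 up, 0.006 m fully down; about 3 N.
- tape_roll: Narrow roll of pink paper tape lying flat on the scale's platform at the start: 47 mm across, 15 mm high, 30 g. Origin at the centre of its underside. Can be gripped across its outside.
- tray: Shallow open wooden tray, fixed to the desk to the left or right of the scale: 150 x 150 mm outside, 20 mm high, walls and floor 4 mm thick. Origin at the centre of its underside.
- carton: Small closed cardboard carton standing on the desk on the other side of the scale from the tray, its taped side up: 100 (x) x 56 (y) x 45 mm (z), 0.15 to 0.3 kg, a strip of paper tape along its top. Origin at the centre of its underside. Can be gripped across its 56 mm width.
- stapler: Stapler behind the scale, 38 x 140 x 39 mm; bystander.
- mug: Mug at the right, 84 x 120 x 95 mm; bystander.
Things that resemble listed ones, but are neither listed nor needed, are in the scene too. Leave any orange or red look-alike of the tape_roll alone. Leave any red look-alike of the carton alone.

How it is judged:
By the outcome, as a careful person would: the job done as asked, in the order asked, and still so for the second after the job is handed in, with the robot touching nothing.
It also fails if it takes over 69 s, if anything falls off the work surface, if the arm or the gripper's body presses on something with over 40 N, if the wrist force passes 120 N, or if a joint passes its speed limit or range.

## Working session

There is one attempt and no reset: what is moved stays moved. The work goes in short steps, Python scripts to look and compute and a tool call to move; the robot and the scene stay as the last step left them, time stands still between calls to the robot, and variables do not carry over. Pictures are saved under pics/ and viewed, at most 10 in all, crops included, and the job is handed in when it is done.

Besides the shell and the picture viewer there is one more tool, called as name([rows], argument=value, ...), one row to a line, values as JSON. servo_tool: Moves the arm, as the interface text tells. Its arguments: {"type":"object","properties":{"motion":{"type":"array","items":{"type":"array","items":{"type":"array","items":{"type":"number"}}}},"grip_force":{"type":"number"}},"required":["motion"]}

```bash
mkdir -p pics; cat > h.py <<'E'
import numpy as np, cv2
from bench import monitor, optics, ticket, arm
def cam(n):
    c=optics.read_camera(n); c['R']=cv2.Rodrigues(np.array(c['rvec'],float))[0]; c['t']=np.array(c['tvec'],float).ravel(); return c
def save(c,f): cv2.imwrite('pics/'+f,c['color'][:,:,::-1])
def ray(c,u,v):
    # invert radial: d = r(1+k r^2)
    x=(u-c['cx'])/c['fx'];y=(v-c['cy'])/c['fy'];d=np.hypot(x,y);r=d
    for _ in range(30): r=d/(1+c['k1']*r*r)
    s=r/d if d else 1
    return -c['R'].T@c['t'], c['R'].T@np.array([x*s,y*s,1])
def onz(c,u,v,z):
    o,d=ray(c,u,v); return o+d*(z-o[2])/d[2]
def proj(c,p):
    q=c['R']@np.array(p)+c['t'];x,y=q[:2]/q[2];s=1+c['k1']*(x*x+y*y)
    return c['fx']*x*s+c['cx'],c['fy']*y*s+c['cy']
E
python3 - <<'E'
from h import *
s=monitor.state();print(s)
ims=[]
for n in ('top','side'):
    c=cam(n);save(c,n+'0.png');print(n,-c['R'].T@c['t'],c['R'][2],c['fx'],c['k1'])
E
```

```text
{'time': 0.0, 'joint_pos': array([-1.27896757e+00,  8.74246271e-02,  1.75115610e-01,  1.65978947e+00,
        6.25701764e-06,  1.57080253e+00]), 'dq': array([ 2.72871639e-05, -2.65953557e-04,  5.52460800e-04,  4.69230343e-04,
       -2.56250722e-04,  4.12472123e-04]), 'joint_torque': array([ 1.96439571e-03, -5.20397472e+01,  4.64799643e+01,  1.67886727e-02,
        3.09664563e-05,  1.86833311e-06]), 'ee_pos': array([ 0.15817174, -0.52652128,  0.23059305]), 'tool_rot': array([ 9.89373613e-01,  1.45394047e-01, -9.15722643e-05, -6.44618193e-04]), 'force': array([0.48834512, 0.08169013, 0.07236984]), 'moment': array([ 0.04014524, -0.02251851, -0.02378951]), 'finger_force': 0.0, 'opening': 0.08528618989223426}
top [ 0.43824157 -0.05992411  1.58460384] [ 7.49926884e-02  1.40863384e-04 -9.97184074e-01] 455.33224153451073 -0.12286433109429892
side [0.51982418 0.73417999 0.75744225] [ 0.02640507 -0.76349437 -0.64527445] 373.98163463890245 0.015919641412594738
```

View pics/top0.png

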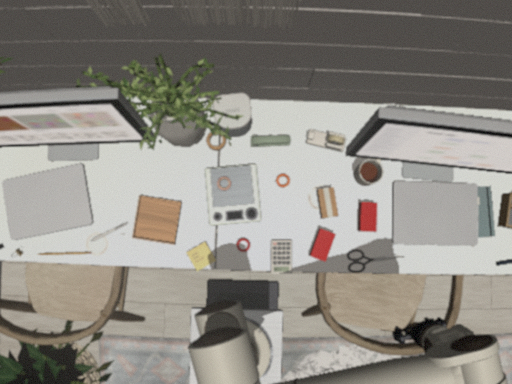

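View pics/side0.png

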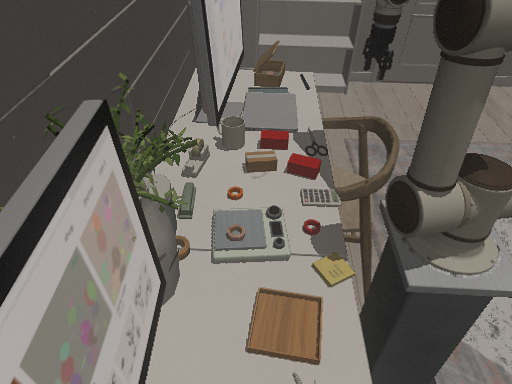

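The top view shows the scale at (232,194) with the roll at (225,183), the large button at about (251,213) and the small one at (221,216). The tray is at (158,220) and the taped carton at (328,202).

```bash
python3 - <<'E'
from h import *
c=cam('top');im=c['color'][:,:,::-1].copy()
a=cv2.resize(im[150:262,130:350],None,fx=3.6,fy=3.6,interpolation=cv2.INTER_CUBIC);cv2.imwrite('pics/crop.png',a)
hsv=cv2.cvtColor(im,cv2.COLOR_BGR2HSV)
def rect(m,x0,x1,y0,y1,z,name):
    k=np.zeros_like(m);k[y0:y1,x0:x1]=m[y0:y1,x0:x1]
    cs=cv2.findContours(k,cv2.RETR_EXTERNAL,cv2.CHAIN_APPROX_NONE)[0];cc=max(cs,key=cv2.contourArea)
    P=np.array([onz(c,u,v,z)[:2] for u,v in cc[:,0,:]],np.float32)*1000
    r=cv2.minAreaRect(P);print(name,cv2.contourArea(cc),np.round(r[0],1),np.round(r[1],1),round(r[2],1))
sat=((hsv[:,:,1]>60)*255).astype(np.uint8)
rect(sat,125,190,185,255,.02,'tray')
rect(sat,312,345,178,225,.045,'carton')
rect(sat,212,238,170,198,.045,'tape')
dark=((hsv[:,:,2]<75)*255).astype(np.uint8)
rect(dark,243,262,203,224,.045,'bigbtn');rect(dark,212,227,207,224,.045,'small')
for n,u,v,z in [('tape',225,183,.045),('big',251.5,213.5,.044),('small',221,216,.044)]:print(n,onz(c,u,v,z))
E
```

```text
tray 1700.5 [454.4 284.3] [147.2 147. ] 82.8
carton 129.5 [ 525.2 -281.2] [97.1 19.1] 10.5
tape 5.5 [572.7  56.6] [39.8 18.5] 76.3
bigbtn 26.5 [483.8 -40.4] [21.4 19.2] 20.0
small 1.0 [472.5  73.3] [3.4 6.8] 1.6
tape [0.58359501 0.04980951 0.045     ]
big [ 0.48259167 -0.04312685  0.044     ]
small [0.47125225 0.0597917  0.044     ]
```

View pics/crop.png

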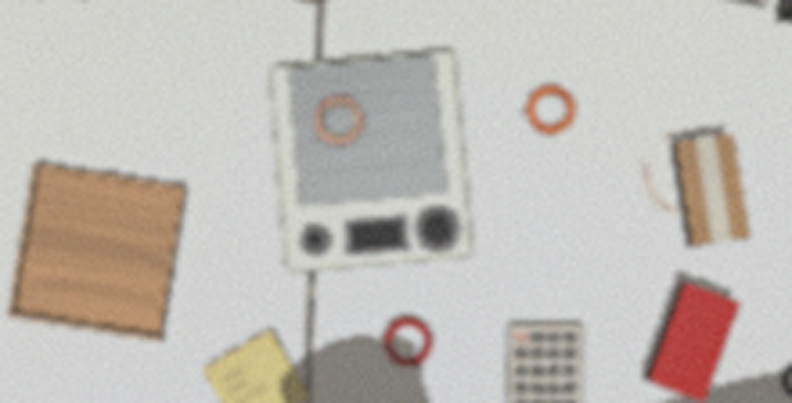

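The crop puts the pink roll at full-frame (224.4,183), the carton at (327.5,202), the large button at (251.4,213.6) and the small one at (217.5,216.4). The larger button is on the right. I'll move over the roll now.

servo_tool([
  [[20, 28, 0, 0, 0, 0.08, 1], [20, 28, 0, 0, 0, 0.08, 1], [20, 28, 0, 0, 0, 0.08, 1], [20, 28, 0, 0, 0, 0.08, 1], [20, 28, 0, 0, 0, 0.08, 1], [20, 28, 0, 0, 0, 0.08, 1], [20, 28, 0, 0, 0, 0.08, 1], [20, 28, 0, 0, 0, 0.08, 1]],
], grip_force=25)

```text
time: 0.82
ee_pos: [0.3187, -0.3012, 0.2312]
tool_rot: [0.893, 0.451, 0.0, 0.0]
force: [0.9, -0.5, 1.0]
opening: 0.0851
finger_force: 0.0
```

servo_tool([
  [[20, 28, 0, 0, 0, 0.08, 1], [20, 28, 0, 0, 0, 0.08, 1], [20, 28, 0, 0, 0, 0.08, 1], [20, 28, 0, 0, 0, 0.08, 1], [20, 28, 0, 0, 0, 0.08, 1], [20, 28, 0, 0, 0, 0.08, 1], [20, 28, 0, 0, 0, 0.08, 1], [20, 28, 0, 0, 0, 0.08, 1]],
])

```text
time: 1.48
ee_pos: [0.4789, -0.0771, 0.2312]
tool_rot: [0.705, 0.709, -0.0, 0.0]
force: [0.7, -0.5, 0.2]
opening: 0.0854
finger_force: 0.0
```

```bash
python3 - <<'E'
from h import *
s=monitor.state();print(s['time'],s['ee_pos'],s['tool_rot'],s['joint_pos'])
c=cam('wrist');save(c,'w1.png');print(proj(c,[.5836,.0515,.051]),proj(c,[.4826,-.043,.048]))
E
```

```text
1.4833 [ 0.47886224 -0.07705633  0.23120786] [ 7.05298881e-01  7.08910071e-01 -1.81224035e-05  2.64802723e-05] [-1.59512273e-01 -6.82126178e-02  1.94545008e-02  1.65844160e+00
 -6.03439305e-05  1.40617705e+00]
(np.float64(368.9672093387247), np.float64(35.28643314446842)) (np.float64(259.957503475916), np.float64(135.07557914872166))
```

View pics/w1.png

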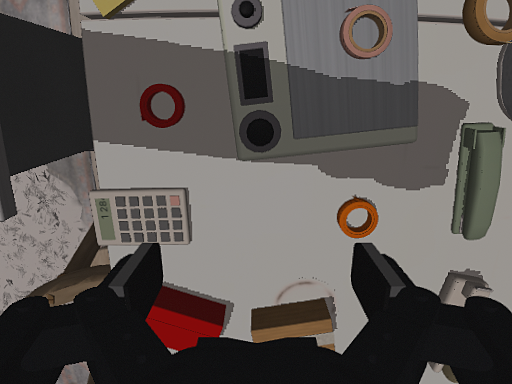

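The wrist view shows the roll's ring centred near (367,31), the large cap at (260,131) and the small cap at (247,10). All match the estimates, so I'll refine from this view.

```bash
python3 - <<'E'
from h import *
c=cam('wrist')
b,s=onz(c,260,131,.048),onz(c,247,10,.048)
print('tape',onz(c,367,31,.050),'big',b,'small',s,np.linalg.norm(b-s))
for p in [(219,0),(238,159),(417,141)]:print(onz(c,*p,.026))
E
```

```text
tape [0.58319936 0.06017363 0.05      ] big [ 0.4849553  -0.03484236  0.048     ] small [0.47122466 0.07605256 0.048     ] 0.11174173242442005
[0.44313869 0.09031438 0.026     ]
[ 0.46181825 -0.06753811  0.026     ]
[ 0.6566392  -0.04439378  0.026     ]
```

servo_tool([
  [[17.5, 22, -12, 0, 0, 0, 1], [17.5, 22, -12, 0, 0, 0, 1], [17.5, 22, -12, 0, 0, 0, 1], [17.5, 22, -12, 0, 0, 0, 1], [17.5, 22, -12, 0, 0, 0, 1], [17.5, 22, -12, 0, 0, 0, 1], [0, 0, -8, 0, 0, 0, 0.8], [0, 0, 0, 0, 0, 0, 0.8]],
])

```text
time: 2.25
ee_pos: [0.5825, 0.0537, 0.1485]
tool_rot: [0.706, 0.708, -0.002, -0.001]
force: [-0.3, -0.3, -0.2]
opening: 0.0687
finger_force: 0.0
```

servo_tool([
  [[0, 0, 0, 0, 0, 0, 0.8], [0, 0, 0, 0, 0, 0, 0.8]],
])

```text
time: 2.42
ee_pos: [0.583, 0.0524, 0.1521]
tool_rot: [0.707, 0.707, 0.0, 0.0]
force: [-0.2, -0.4, 1.0]
opening: 0.0684
finger_force: 0.0
```

```bash
python3 - <<'E'
from h import *
s=monitor.state();print(s['ee_pos'],s['joint_pos'][5],s['opening'])
c=cam('wrist');save(c,'w2.png');print(proj(c,[.5832,.053,.051]),proj(c,s['ee_pos']-np.array([0,0,.1])))
im=c['color'].astype(int);h=cv2.cvtColor(c['color'],cv2.COLOR_RGB2HSV)
m=((h[:,:,1]>50)&((h[:,:,0]<20)|(h[:,:,0]>165))&(h[:,:,2]>60)).astype(np.uint8)
for q in cv2.findContours(m,cv2.RETR_EXTERNAL,cv2.CHAIN_APPROX_NONE)[0]:
    if cv2.contourArea(q)>300:
        (u,v),r=cv2.minEnclosingCircle(q);print(cv2.contourArea(q),u,v,r,onz(c,u,v,.048))
E
```

```text
[0.58295229 0.05236807 0.15209272] 1.6605654268199534 0.06839057568222827
(np.float64(256.16098027386755), np.float64(189.89306099285648)) (np.float64(255.84369094811356), np.float64(191.05876815181293))
1618.5 45.41422653198242 245.24058532714844 25.074953079223633 [0.40077744 0.00228443 0.048     ]
2751.5 252.8076934814453 183.8076934814453 32.286033630371094 [0.58055268 0.05713318 0.048     ]
4675.0 434.5 137.5 41.50311279296875 [0.72166236 0.09446435 0.048     ]
```

View pics/w2.png

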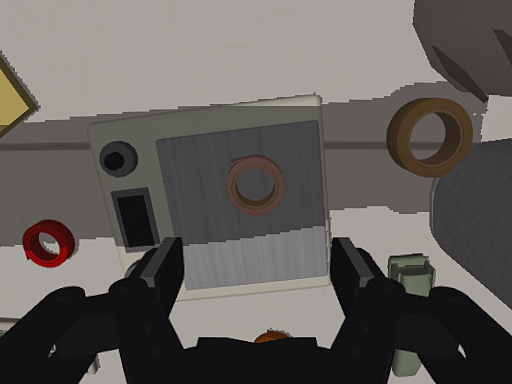

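The roll's centre is at (255.5,185), a few mm further left (+y) than the TCP axis. I'll nudge over, descend and grip.

servo_tool([
  [[-1, 3, -26, 0, 0, 0, 0.8], [0, 0, -26, 0, 0, 0, 0.8], [0, 0, -26, 0, 0, 0, 0.8], [0, 0, -20, 0, 0, 0, 0.8], [0, 0, -10, 0, 0, 0, 0.8], [0, 0, -5, 0, 0, 0, 0.8], [0, 0, -3, 0, 0, 0, 0.8], [0, 0, 0, 0, 0, 0, 0.8]],
])

```text
time: 3.13
ee_pos: [0.5827, 0.056, 0.0362]
tool_rot: [0.707, 0.707, 0.0, 0.0]
force: [-0.4, -0.2, 0.2]
opening: 0.0682
finger_force: 0.0
```

servo_tool([
  [[0, 0, 0, 0, 0, 0, 0.6], [0, 0, 0, 0, 0, 0, 0.4], [0, 0, 0, 0, 0, 0, 0.4], [0, 0, 0, 0, 0, 0, 0.4], [0, 0, 0, 0, 0, 0, 0.4], [0, 0, 0, 0, 0, 0, 0.4]],
])

```text
time: 3.63
ee_pos: [0.583, 0.0563, 0.0368]
tool_rot: [0.707, 0.707, 0.001, 0.001]
force: [-1.1, -0.2, 6.9]
opening: 0.0455
finger_force: 25.7
```

servo_tool([
  [[0, 0, 5, 0, 0, 0, 0.4], [0, 0, 15, 0, 0, 0, 0.4], [0, 0, 25, 0, 0, 0, 0.4], [0, 0, 25, 0, 0, 0, 0.4], [0, 0, 10, 0, 0, 0, 0.4], [0, 0, 0, 0, 0, 0, 0.4]],
])

```text
time: 4.13
ee_pos: [0.5837, 0.0564, 0.1184]
tool_rot: [0.707, 0.707, 0.002, 0.002]
force: [0.3, -0.1, -0.1]
opening: 0.0459
finger_force: 25.8
```

```bash
python3 - <<'E'
from h import *
s=monitor.state();print(s['ee_pos'],s['opening'],s['finger_force'])
a=cam('wrist')['color'];c=cam('side')
b=cv2.resize(c['color'][150:380,180:350],None,fx=2,fy=2)
a=cv2.resize(a,None,fx=.85,fy=.85)
o=np.zeros((460,340+a.shape[1],3),np.uint8);o[:,:340]=b;o[:a.shape[0],340:]=a
cv2.imwrite('pics/a3.png',o[:,:,::-1])
E
```

```text
[0.58366742 0.05644472 0.11841207] 0.04587106592520038 25.847069497976918
```

View pics/a3.png

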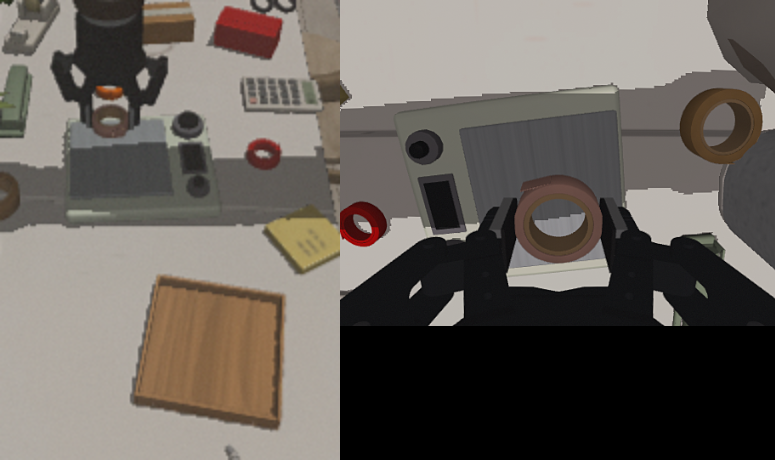

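The roll is held level between the pads, and the side view shows the tray clear. I'll carry it over.

servo_tool([
  [[-16, 28.6, 0, 0, 0, 0, 0.4], [-16, 28.6, 0, 0, 0, 0, 0.4], [-16, 28.6, 0, 0, 0, 0, 0.4], [-16, 28.6, 0, 0, 0, 0, 0.4], [-16, 28.6, 0, 0, 0, 0, 0.4], [-16, 28.6, 0, 0, 0, 0, 0.4], [-16, 28.6, 0, 0, 0, 0, 0.4], [-16, 28.6, 0, 0, 0, 0, 0.4]],
])

```text
time: 4.9
ee_pos: [0.4525, 0.2859, 0.1133]
tool_rot: [0.707, 0.707, -0.001, -0.0]
force: [0.6, 0.1, 0.1]
opening: 0.0456
finger_force: 25.9
```

servo_tool([
  [[0, 0, 0, 0, 0, 0, 0.4], [0, 0, -25, 0, 0, 0, 0.4], [0, 0, -25, 0, 0, 0, 0.4], [0, 0, -25, 0, 0, 0, 0.4], [0, 0, -20, 0, 0, 0, 0.4], [0, 0, -8, 0, 0, 0, 0.4], [0, 0, -4, 0, 0, 0, 0.4], [0, 0, 0, 0, 0, 0, 0.4]],
])

```text
time: 5.57
ee_pos: [0.4537, 0.2846, 0.0072]
tool_rot: [0.707, 0.707, -0.001, -0.0]
force: [-0.4, 0.3, 0.3]
opening: 0.0457
finger_force: 25.9
```

servo_tool([
  [[0, 0, -1, 0, 0, 0, 0.4], [0, 0, -1, 0, 0, 0, 0.4], [0, 0, 0, 0, 0, 0, 0.4], [0, 0, 0, 0, 0, 0, 0.4]],
])

```text
time: 5.9
ee_pos: [0.4546, 0.2853, 0.0071]
tool_rot: [0.707, 0.707, 0.001, 0.0]
force: [-0.6, -0.1, -0.3]
opening: 0.0454
finger_force: 25.9
```

servo_tool([
  [[0, 0, -1, 0, 0, 0, 0.4], [0, 0, -1, 0, 0, 0, 0.4], [0, 0, 0, 0, 0, 0, 0.4], [0, 0, 0, 0, 0, 0, 0.4]],
])

```text
time: 6.23
ee_pos: [0.4545, 0.2852, 0.0049]
tool_rot: [0.707, 0.707, 0.0, 0.0]
force: [-1.3, 0.4, 5.8]
opening: 0.0454
finger_force: 26.3
```

Contact (5.8 N up), so I'll release slowly and rise.

servo_tool([
  [[0, 0, 0, 0, 0, 0, 0.58], [0, 0, 0, 0, 0, 0, 0.65], [0, 0, 0, 0, 0, 0, 0.75], [0, 0, 0, 0, 0, 0, 0.75], [0, 0, 8, 0, 0, 0, 0.75], [0, 0, 20, 0, 0, 0, 0.75], [0, 0, 35, 0, 0, 0, 0.75], [0, 0, 40, 0, 0, 0, 0.75]],
])

```text
time: 6.9
ee_pos: [0.453, 0.2843, 0.1072]
tool_rot: [0.707, 0.707, -0.002, -0.0]
force: [0.8, 1.1, 0.4]
opening: 0.0645
finger_force: 0.0
```

servo_tool([
  [[0, 0, 30, 0, 0, 0, 0], [0, -30, 0, 0, 0, 0, 0], [0, -30, 0, 0, 0, 0, 0], [0, -30, 0, 0, 0, 0.1, 0], [0, -30, 0, 0, 0, 0.1, 0], [0, 0, 0, 0, 0, 0, 0], [0, 0, 0, 0, 0, 0, 0]],
])

```text
time: 7.48
ee_pos: [0.4544, 0.164, 0.1381]
tool_rot: [0.634, 0.774, 0.0, 0.0]
force: [0.4, -0.1, 0.3]
opening: -0.0002
finger_force: 0.0
```

```bash
python3 - <<'E'
from h import *
s=monitor.state();print(s['ee_pos'],s['opening'],s['joint_pos'])
w=cam('wrist');c=cam('side');t=cam('top')
a=cv2.resize(w['color'],None,fx=.85,fy=.85)
b=cv2.resize(c['color'][150:380,180:350],None,fx=2,fy=2)
o=np.zeros((460,340+a.shape[1],3),np.uint8);o[:,:340]=b;o[:a.shape[0],340:]=a
cv2.imwrite('pics/a4.png',o[:,:,::-1])
print([proj(w,p) for p in ([.4826,-.043,.048],[.485,-.039,.048])])
E
```

```text
[0.45441733 0.16398095 0.13809821] -0.00019329420599994708 [ 3.46280366e-01 -8.88866628e-02 -1.79595314e-01  1.47902976e+00
  6.13008307e-05  1.71917171e+00]
[(np.float64(242.1765546248565), np.float64(401.95037549523533)), (np.float64(245.39698229034195), np.float64(399.35899054309806))]
```

View pics/a4.png

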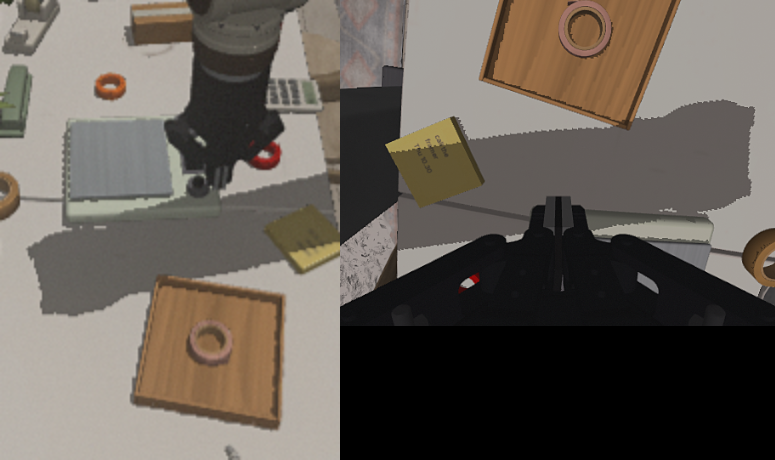

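The pink roll lies flat in the middle of the tray. Next I'll move right of the zero button so the wrist camera can see it.

servo_tool([
  [[4, -36, 0, 0, 0, 0, 0], [4, -36, 0, 0, 0, 0, 0], [4, -36, 0, 0, 0, 0, 0], [4, -36, 0, 0, 0, 0, 0], [4, -36, 0, 0, 0, 0, 0], [4, -36, 0, 0, 0, 0, 0], [4, -36, 0, 0, 0, 0, 0], [0, 0, 0, 0, 0, 0, 0]],
])

```text
time: 8.3
ee_pos: [0.4829, -0.0909, 0.137]
tool_rot: [0.634, 0.773, -0.001, 0.0]
force: [0.2, -0.5, -1.0]
opening: -0.0001
finger_force: 0.0
```

servo_tool([
  [[0, 0, 0, 0, 0, 0, 0], [0, 0, 0, 0, 0, 0, 0]],
])

```text
time: 8.47
ee_pos: [0.4824, -0.0862, 0.1371]
tool_rot: [0.633, 0.774, -0.0, -0.0]
force: [0.1, -0.7, 0.5]
opening: -0.0001
finger_force: 0.0
```

```bash
cat > caps.py <<'E'
from h import *
s=monitor.state();print(s['ee_pos'],s['joint_pos'][5])
w=cam('wrist');save(w,'w5.png')
g=cv2.cvtColor(w['color'],cv2.COLOR_RGB2GRAY)
print([proj(w,p) for p in ([.4826,-.043,.048],[.4705,.0725,.048])])
for th in (30,40,50):
  m=(g<th).astype(np.uint8)
  for q in cv2.findContours(m,cv2.RETR_LIST,cv2.CHAIN_APPROX_NONE)[0]:
    A=cv2.contourArea(q)
    if 150<A<9000:
        (u,v),r=cv2.minEnclosingCircle(q)
        M=cv2.moments(q);cu,cv_=M['m10']/A,M['m01']/A
        print(th,A,round(cu),round(cv_),round(A/(np.pi*r*r),2),onz(w,cu,cv_,.048))
E
python3 caps.py
```

```text
[ 0.4824106  -0.0861963   0.13709573] 1.1929513980159283
[(np.float64(268.10019809575596), np.float64(138.49594397522887)), (np.float64(287.0093269268015), np.float64(-41.41397002856874))]
30 349.0 361 332 0.34 [ 0.59806554 -0.19077262  0.048     ]
30 345.0 257 330 0.5 [ 0.50738944 -0.20589564  0.048     ]
30 1097.5 268 134 0.94 [ 0.48207854 -0.03979906  0.048     ]
30 211.5 127 68 0.16 [ 0.37757345 -0.01479188  0.048     ]
30 1334.0 273 64 0.31 [0.47545238 0.00717144 0.048     ]
40 344.0 362 332 0.34 [ 0.59814007 -0.19078267  0.048     ]
40 336.5 257 330 0.53 [ 0.50736698 -0.20581874  0.048     ]
40 258.0 22 248 0.25 [ 0.30307045 -0.16955481  0.048     ]
40 1122.0 268 134 0.92 [ 0.48207689 -0.03981329  0.048     ]
40 1044.0 143 72 0.78 [ 0.38909522 -0.01513316  0.048     ]
40 2933.0 141 72 0.88 [ 0.38779081 -0.0150748   0.048     ]
40 2155.0 275 52 0.49 [0.47490286 0.01477084 0.048     ]
40 5071.0 22 57 0.39 [ 0.30147322 -0.02009875  0.048     ]
50 339.5 362 332 0.33 [ 0.59818367 -0.19084733  0.048     ]
50 329.5 257 330 0.52 [ 0.50739833 -0.20604026  0.048     ]
50 226.0 372 276 0.28 [ 0.58994669 -0.13497431  0.048     ]
50 165.5 500 274 0.04 [ 0.70032631 -0.11367844  0.048     ]
50 469.0 266 252 0.29 [ 0.4999758  -0.13089437  0.048     ]
50 472.0 247 253 0.29 [ 0.48487879 -0.13423901  0.048     ]
50 947.5 19 251 0.42 [ 0.30056224 -0.17281999  0.048     ]
50 1092.0 268 128 0.44 [ 0.4806605 -0.035459   0.048    ]
50 2517.0 268 132 0.95 [ 0.48155437 -0.03874831  0.048     ]
50 1019.5 143 72 0.79 [ 0.38908517 -0.01520955  0.048     ]
50 2960.5 141 72 0.88 [ 0.38776529 -0.01504347  0.048     ]
50 2204.0 275 52 0.48 [0.47489894 0.01468582 0.048     ]
50 5105.5 22 57 0.39 [ 0.30157683 -0.02013672  0.048     ]
```

View pics/w5.png

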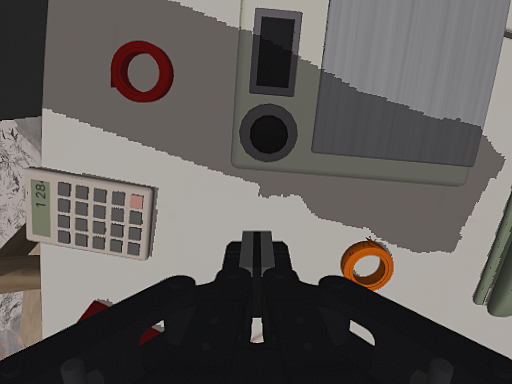

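The cap is at (268,134), i.e. about (0.482, -0.041), and it is the larger one at 28 mm. I'll move over it and descend.

servo_tool([
  [[0, 23, 0, 0, 0, 0, 0], [0, 22, 0, 0, 0, 0, 0], [0, 0, -25, 0, 0, 0, 0], [0, 0, -25, 0, 0, 0, 0], [0, 0, -20, 0, 0, 0, 0], [0, 0, -10, 0, 0, 0, 0], [0, 0, 0, 0, 0, 0, 0], [0, 0, 0, 0, 0, 0, 0]],
])

```text
time: 9.18
ee_pos: [0.4822, -0.0411, 0.0577]
tool_rot: [0.632, 0.775, -0.0, -0.0]
force: [-0.1, -0.4, 1.2]
opening: 0.0001
finger_force: 0.0
```

servo_tool([
  [[0, 0, -4, 0, 0, 0, 0], [0, 0, -4, 0, 0, 0, 0], [0, 0, -3, 0, 0, 0, 0], [0, 0, 0, 0, 0, 0, 0], [0, 0, 0, 0, 0, 0, 0]],
])

```text
time: 9.6
ee_pos: [0.4826, -0.042, 0.0467]
tool_rot: [0.633, 0.774, 0.0, 0.0]
force: [1.1, 1.1, 2.3]
opening: -0.0002
finger_force: 1.0
```

servo_tool([
  [[0, 0, -2, 0, 0, 0, 0], [0, 0, -2, 0, 0, 0, 0], [0, 0, -1, 0, 0, 0, 0], [0, 0, 0, 0, 0, 0, 0], [0, 0, 0, 0, 0, 0, 0]],
])

```text
time: 10.02
ee_pos: [0.4827, -0.042, 0.042]
tool_rot: [0.633, 0.774, 0.0, 0.0]
force: [0.5, -0.1, 7.8]
opening: -0.0001
finger_force: 3.9
```

servo_tool([
  [[0, 0, -1, 0, 0, 0, 0], [0, 0, 0, 0, 0, 0, 0], [0, 0, 0, 0, 0, 0, 0]],
])

```text
time: 10.27
ee_pos: [0.4827, -0.042, 0.0418]
tool_rot: [0.633, 0.774, 0.001, 0.001]
force: [-3.5, 1.7, 15.3]
opening: -0.0001
finger_force: 7.8
```

It bottomed out: force climbed to 15 N with no further travel. I'll let go, open, turn and move above the carton.

servo_tool([
  [[0, 0, 6, 0, 0, 0, 0], [0, 0, 12, 0, 0, 0, 0], [0, 0, 30, 0, 0, 0, 0], [0, 0, 40, 0, 0, 0.08, 0], [0, 0, 35, 0, 0, 0.11, 0.5], [5, -24, 5, 0, 0, 0.11, 1], [5, -24, 0, 0, 0, 0.11, 1], [5, -24, 0, 0, 0, 0.11, 1]],
])

```text
time: 10.93
ee_pos: [0.4975, -0.1147, 0.1697]
tool_rot: [0.409, 0.912, 0.0, 0.001]
force: [0.3, 0.2, -0.3]
opening: 0.0481
finger_force: 0.0
```

servo_tool([
  [[4, -24, 0, 0, 0, 0.11, 1], [4, -24, 0, 0, 0, 0.11, 1], [4, -24, 0, 0, 0, 0.11, 1], [4, -24, 0, 0, 0, 0.11, 1], [4, -24, 0, 0, 0, 0.11, 1], [4, -24, 0, 0, 0, 0.11, 1], [4, -23, 0, 0, 0, 0.11, 1], [0, 0, 0, 0, 0, 0.11, 1]],
])

```text
time: 11.6
ee_pos: [0.525, -0.2843, 0.1676]
tool_rot: [-0.017, 1.0, -0.0, -0.001]
force: [0.5, -0.5, 0.0]
opening: 0.0853
finger_force: 0.0
```

servo_tool([
  [[0, 0, 0, 0, 0, 0.11, 1], [0, 0, 0, 0, 0, 0, 1], [0, 0, 0, 0, 0, 0, 1]],
])

```text
time: 11.85
ee_pos: [0.5249, -0.2809, 0.1682]
tool_rot: [-0.068, 0.998, 0.0, -0.0]
force: [-0.1, -0.0, -0.3]
opening: 0.085
finger_force: 0.0
```

```bash
python3 - <<'E'
from h import *
s=monitor.state();print(s['ee_pos'],s['tool_rot'],2*np.arctan2(s['tool_rot'][1],s['tool_rot'][0])-np.pi,s['joint_pos'])
w=cam('wrist');c=cam('side')
a=cv2.resize(w['color'],None,fx=.85,fy=.85)
b=cv2.resize(c['color'][150:380,180:350],None,fx=2,fy=2)
o=np.zeros((460,340+a.shape[1],3),np.uint8);o[:,:340]=b;o[:a.shape[0],340:]=a
cv2.imwrite('pics/a6.png',o[:,:,::-1])
h=cv2.cvtColor(w['color'],cv2.COLOR_RGB2HSV)
m=((h[:,:,1]>60)&(h[:,:,0]>8)&(h[:,:,0]<25)&(h[:,:,2]>95)).astype(np.uint8)
m=cv2.morphologyEx(m,cv2.MORPH_CLOSE,np.ones((3,3)))
for q in cv2.findContours(m,cv2.RETR_EXTERNAL,cv2.CHAIN_APPROX_NONE)[0]:
    if cv2.contourArea(q)>300:
        P=np.array([onz(w,u,v,.045)[:2]*1000 for u,v in q[:,0,:]],np.float32)
        print(q.min(0),q.max(0),[np.round(x,1) for x in cv2.minAreaRect(P)])
E
```

```text
[ 0.5249361  -0.28094464  0.16823724] [-6.82486900e-02  9.97668255e-01  1.62323511e-04 -3.78874399e-04] 0.1366035792622622 [-4.91346900e-01  1.82534115e-01  1.60029172e-01  1.54910588e+00
 -1.27160709e-04 -6.27950427e-01]
[[196 123]] [[226 226]] [array([ 525.3, -318.7]), array([89.6, 18.7]), np.float64(10.3)]
[[241 121]] [[267 221]] [array([ 517.3, -282.9]), array([87.3, 18.8]), np.float64(10.4)]
```

View pics/a6.png

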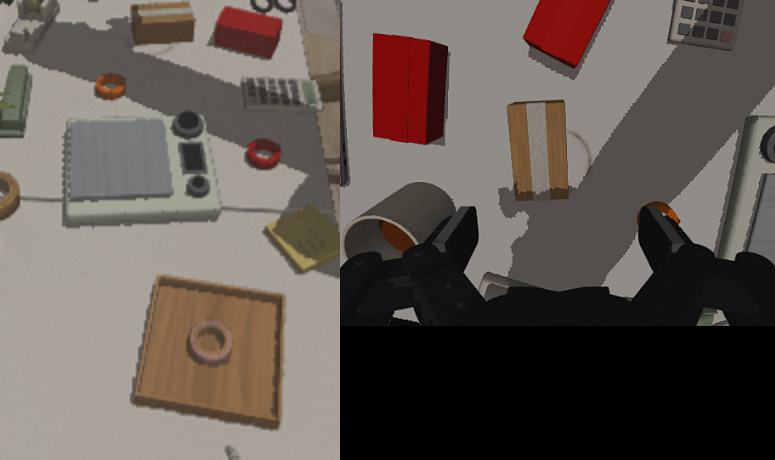

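The zero button is back up and the roll is in the tray. The carton is at (490–567, 100–200) in the composite with its tape strip along x and yaw about 10°, and the mug is near the left finger. I'll check mug clearance and the platform centre.

```bash
python3 - <<'E'
from h import *
t=cam('top');w=cam('wrist')
print('mug top', [onz(t,u,v,.095)[:2] for u,v in ((369,172),(357,172),(369,184),(360,181))])
print('mug wrist',[onz(w,u,v,.095)[:2] for u,v in ((138,229),(110,215),(85,220),(15,260))])
f=lambda x,y,z:onz(t,130+x/3.6,150+y/3.6,z)[:2]
print('plat',[f(x,y,.036) for x,y in ((290,68),(440,55),(447,190),(298,205),(369,130))])
print('btn',f(437,229,.048),f(315,239,.048))
print('carton',f(711,188,.045),[f(x,y,.045) for x,y in((675,138),(735,136),(747,238),(690,245))])
E
```

```text
mug top [array([ 0.62891714, -0.42954725]), array([ 0.62769479, -0.38919466]), array([ 0.58890036, -0.42981948]), array([ 0.59800712, -0.39951356])]
mug wrist [array([ 0.55891576, -0.3625576 ]), array([ 0.55093007, -0.38336541]), array([ 0.5575682 , -0.40203643]), array([ 0.59999148, -0.45993585])]
plat [array([0.6316813 , 0.10164692]), array([ 0.6479915 , -0.04083762]), array([ 0.5195587 , -0.05108742]), array([0.50143661, 0.0894552 ]), array([0.57447615, 0.02447042])]
btn [ 0.48209156 -0.04280634] [0.46951839 0.07126221]
carton [ 0.52771917 -0.30005381] [array([ 0.5741039 , -0.26509635]), array([ 0.57759575, -0.32212071]), array([ 0.48144048, -0.33500983]), array([ 0.47348545, -0.2811085 ])]
```

The mug is clear. I'll align over the carton and descend.

servo_tool([
  [[2.5, -10, 0, 0, 0, 0.045, 1], [0, -9, -20, 0, 0, 0, 1], [0, 0, -30, 0, 0, 0, 1], [0, 0, -30, 0, 0, 0, 1], [0, 0, -30, 0, 0, 0, 1], [0, 0, -25, 0, 0, 0, 1], [0, 0, -15, 0, 0, 0, 1], [0, 0, -4, 0, 0, 0, 1]],
])

```text
time: 12.72
ee_pos: [0.5261, -0.2988, 0.011]
tool_rot: [-0.092, 0.996, 0.001, -0.002]
force: [-0.8, -0.4, 1.0]
opening: 0.0856
finger_force: 0.0
```

servo_tool([
  [[0, 0, 0, 0, 0, 0, 1], [0, 0, 0, 0, 0, 0, 0.8], [0, 0, 0, 0, 0, 0, 0.55], [0, 0, 0, 0, 0, 0, 0.55], [0, 0, 0, 0, 0, 0, 0.55], [0, 0, 0, 0, 0, 0, 0.55]],
], grip_force=30)

```text
time: 13.22
ee_pos: [0.5286, -0.3004, 0.0161]
tool_rot: [-0.092, 0.996, -0.001, 0.001]
force: [-0.4, 0.9, 6.9]
opening: 0.0554
finger_force: 33.4
```

servo_tool([
  [[0, 0, 6, 0, 0, 0, 0.55], [0, 0, 12, 0, 0, 0, 0.55], [0, 0, 22, 0, 0, 0, 0.55], [0, 0, 25, 0, 0, 0, 0.55], [0, 0, 25, 0, 0, 0, 0.55], [0, 0, 10, 0, 0, 0, 0.55], [0, 0, 0, 0, 0, 0, 0.55]],
])

```text
time: 13.8
ee_pos: [0.529, -0.3007, 0.1179]
tool_rot: [-0.092, 0.996, -0.001, 0.002]
force: [-0.1, -0.1, -1.7]
opening: 0.0555
finger_force: 32.6
```

servo_tool([
  [[2, 14, 0, 0, 0, 0, 0.55], [4, 26, 0, 0, 0, -0.01, 0.55], [4, 26, 0, 0, 0, -0.01, 0.55], [4, 26, 0, 0, 0, -0.01, 0.55], [4, 26, 0, 0, 0, -0.01, 0.55], [4, 26, 0, 0, 0, -0.01, 0.55], [4, 26, 0, 0, 0, -0.01, 0.55], [4, 26, 0, 0, 0, -0.01, 0.55]],
])

```text
time: 14.47
ee_pos: [0.5568, -0.1019, 0.1123]
tool_rot: [-0.057, 0.998, 0.0, -0.001]
force: [0.5, -0.8, -1.6]
opening: 0.0554
finger_force: 32.5
```

servo_tool([
  [[4, 26, 0, 0, 0, 0, 0.55], [4, 26, 0, 0, 0, 0, 0.55], [4, 26, 0, 0, 0, 0, 0.55], [4, 26, 0, 0, 0, 0, 0.55], [3, 20, 0, 0, 0, 0, 0.55], [2, 6, 0, 0, 0, 0, 0.55], [0, 0, 0, 0, 0, 0, 0.55], [0, 0, 0, 0, 0, 0, 0.55]],
])

```text
time: 15.13
ee_pos: [0.578, 0.0261, 0.1131]
tool_rot: [-0.058, 0.998, -0.0, -0.001]
force: [0.0, 0.4, -2.1]
opening: 0.0553
finger_force: 32.6
```

```bash
python3 - <<'E'
from h import *
s=monitor.state();print(s['ee_pos'],2*np.arctan2(s['tool_rot'][1],s['tool_rot'][0])-np.pi,s['opening'],s['finger_force'],s['force'],s['joint_pos'])
w=cam('wrist');c=cam('side')
a=cv2.resize(w['color'],None,fx=.85,fy=.85)
b=cv2.resize(c['color'][130:360,180:350],None,fx=2,fy=2)
o=np.zeros((460,340+a.shape[1],3),np.uint8);o[:,:340]=b;o[:a.shape[0],340:]=a
cv2.imwrite('pics/a7.png',o[:,:,::-1])
E
```

```text
[0.57804898 0.02611797 0.1130613 ] 0.11598376444583947 0.05532442357561965 32.58282423019409 [ 0.03871611  0.41729458 -2.08881042] [ 4.52862054e-02  1.44489391e-01  1.08228624e-02  1.43907146e+00
 -2.71951484e-04 -7.06972950e-02]
```

View pics/a7.png

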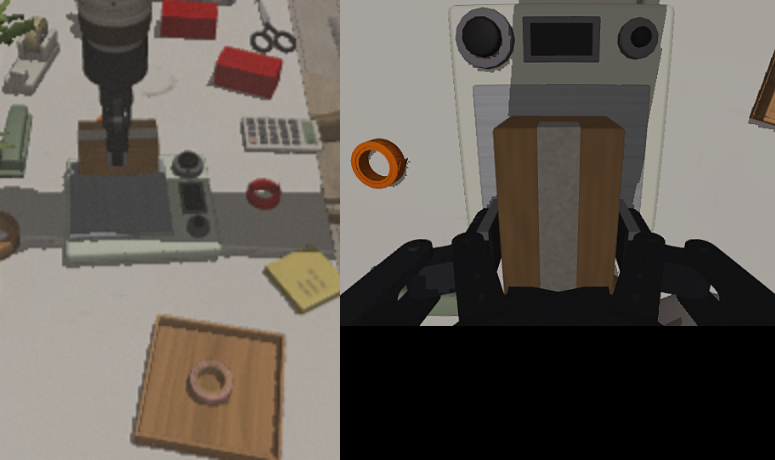

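The carton is held level, taped side up and square to the scale. The platform's near corners are at composite (473,86) and (650,86), so I'll check the centre from those.

```bash
python3 - <<'E'
from h import *
w=cam('wrist')
a,b=[onz(w,x/.85,86/.85,.036)[:2] for x in (133,310)]
d=b-a;print(a,b,np.linalg.norm(d));d/=np.linalg.norm(d);n=np.array([d[1],-d[0]]);print('yaw',np.arctan2(n[1],n[0]),'centre',(a+b)/2+.066*n)
b1,b2=[onz(w,x/.85,y/.85,.048)[:2] for x,y in((141,37),(299,38))];d=b2-b1;print(b1,b2);d/=np.linalg.norm(d);n=np.array([d[1],-d[0]]);print('centre from buttons',(b1+b2)/2+n*.104,np.arctan2(n[1],n[0]))
E
```

```text
[ 0.51858691 -0.04799131] [0.50268653 0.08952173] 0.13842924942141674
yaw 0.11511696910504146 centre [0.57619989 0.02834616]
[ 0.48335613 -0.0402306 ] [0.4711297 0.0714317]
centre from buttons [0.58062503 0.02692035] 0.1090602292732476
```

servo_tool([
  [[0, 0, -20, 0, 0, 0, 0.55], [0, 0, -20, 0, 0, 0, 0.55], [0, 0, -8, 0, 0, 0, 0.55], [0, 0, 0, 0, 0, 0, 0.55], [0, 0, 0, 0, 0, 0, 0.55]],
])

```text
time: 15.7
ee_pos: [0.5785, 0.0255, 0.0664]
tool_rot: [-0.057, 0.998, -0.0, -0.0]
force: [-0.4, -1.0, -1.8]
opening: 0.0554
finger_force: 32.5
```

The centre agrees within about 2 mm. I'll lower gently.

servo_tool([
  [[0, 1, -5, 0, 0, 0, 0.55], [0, 0, -3, 0, 0, 0, 0.55], [0, 0, -2, 0, 0, 0, 0.55], [0, 0, -1, 0, 0, 0, 0.55], [0, 0, 0, 0, 0, 0, 0.55], [0, 0, 0, 0, 0, 0, 0.55]],
])

```text
time: 16.2
ee_pos: [0.5788, 0.0271, 0.0554]
tool_rot: [-0.058, 0.998, 0.0, 0.0]
force: [-0.8, 0.2, -1.5]
opening: 0.0555
finger_force: 32.6
```

servo_tool([
  [[0, 0, -1, 0, 0, 0, 0.55], [0, 0, -1, 0, 0, 0, 0.55], [0, 0, 0, 0, 0, 0, 0.55], [0, 0, 0, 0, 0, 0, 0.55]],
])

```text
time: 16.53
ee_pos: [0.5787, 0.027, 0.0532]
tool_rot: [-0.058, 0.998, -0.0, -0.0]
force: [-0.2, 0.1, -1.6]
opening: 0.0552
finger_force: 32.6
```

servo_tool([
  [[0, 0, -1, 0, 0, 0, 0.55], [0, 0, -0.5, 0, 0, 0, 0.55], [0, 0, 0, 0, 0, 0, 0.55], [0, 0, 0, 0, 0, 0, 0.55]],
])

```text
time: 16.87
ee_pos: [0.5788, 0.0271, 0.0521]
tool_rot: [-0.058, 0.998, 0.0, 0.0]
force: [-1.8, 0.2, 2.3]
opening: 0.0554
finger_force: 33.2
```

Touched down; releasing and rising.

servo_tool([
  [[0, 0, 0, 0, 0, 0, 0.7], [0, 0, 0, 0, 0, 0, 0.8], [0, 0, 0, 0, 0, 0, 1], [0, 0, 0, 0, 0, 0, 1], [0, 0, 10, 0, 0, 0, 1], [0, 0, 25, 0, 0, 0, 1], [0, 0, 35, 0, 0, 0, 1], [0, 0, 40, 0, 0, 0, 1]],
])

```text
time: 17.53
ee_pos: [0.5777, 0.027, 0.1622]
tool_rot: [-0.058, 0.998, 0.0, -0.001]
force: [1.8, -0.1, 0.4]
opening: 0.0852
finger_force: 0.0
```

servo_tool([
  [[0, 0, 25, 0, 0, 0, 1], [0, 0, 0, 0, 0, 0, 1], [0, 0, 0, 0, 0, 0, 1], [0, 0, 0, 0, 0, 0, 1]],
])

```text
time: 17.87
ee_pos: [0.5786, 0.027, 0.1866]
tool_rot: [-0.058, 0.998, -0.0, -0.0]
force: [0.3, 0.4, -0.4]
opening: 0.0855
finger_force: 0.0
```

```bash
python3 - <<'E'
from h import *
s=monitor.state();print(s['time'],s['ee_pos'],s['opening'],s['force'])
w=cam('wrist')
h=cv2.cvtColor(w['color'],cv2.COLOR_RGB2HSV)
m=((h[:,:,1]>60)&(h[:,:,0]>8)&(h[:,:,0]<25)&(h[:,:,2]>40)).astype(np.uint8)
for q in cv2.findContours(m,cv2.RETR_EXTERNAL,cv2.CHAIN_APPROX_NONE)[0]:
    if cv2.contourArea(q)>300:
        P=np.array([onz(w,u,v,.081)[:2]*1000 for u,v in q[:,0,:]],np.float32)
        print(q.min(0),q.max(0),[np.round(x,1) for x in cv2.minAreaRect(P)])
E
```

```text
17.8667 [0.57860502 0.02703277 0.18662097] 0.08549880491817435 [ 0.28379832  0.42734495 -0.37260639]
[[265 277]] [[326 337]] [array([686.5,  75.7]), array([64.4, 55. ]), np.float64(10.6)]
[[ 62 148]] [[114 194]] [array([ 580.5, -109.3]), array([37. , 42.1]), np.float64(40.2)]
[[220 119]] [[293 242]] [array([575.4,  27.3]), array([101.3,  55.7]), np.float64(6.5)]
[[435   0]] [[511 150]] [array([467.7, 199.7]), array([ 70.5, 103.6]), np.float64(83.2)]
```

The carton measures 101×56 mm at the carton-top height and is centred at (0.575, 0.027), taped side up. The gripper is clear, so I'll hand in.

```bash
python3 -c "
from bench import ticket;print(ticket.hand_in())"
```

```text
the job is handed in; nothing more can be done
None
```

The tape roll lies flat in the tray, the zero button was pressed fully down and came back up, and the carton sits taped side up within a few millimetres of the platform's middle; I handed the job in at about 18 s, and no verdict came back.

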